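# Open the filter box: press the snap tab, push the cover off

### The arm

A 7-joint arm with a two-finger parallel gripper is mounted at the origin on a cart in front of the work surface, level with it; the furniture and walls round the work are solid. World frame = base frame: x ahead of the robot, y to its left, z up, the work surface at z = 0. Lengths are in m, angles in rad, forces in N, time in s.
With the tool pointing down it reaches from about 0.4 to 0.875 m from the base axis. Payload 6.5 kg.
Tool frame: the origin (TCP) lies between the finger pads; the fingertips stand 19 mm ahead of it and the grasp point (between the pads) is the TCP; z points along the fingers, y is the direction in which the jaws open and shut (so a half turn about z gives the same grasp; the last joint's range is limited). The gripper opens to 85 mm and grips with 20 to 120 N. Pads are 22 mm wide; open, the fingers measure 114 mm over their backs; the gripper's body (76 mm by 85 mm) begins 54 mm behind the grasp point. The pads swing forward as they close: fully open they stand 13 mm farther back than shut.
Start: joints at [1.037, 0.536, -0.004, 1.538, 0.003, 1.067, -0.071], TCP at [0.293, -0.58, 0.25] pointing down, gripper open.
Joint ranges: [-2.7, 2.7], [-0.37, 2.16], [-1.27, 1.26], [0.24, 2.4], [-1.31, 4.45], [0.19, 1.91], [-2.76, 2.76]. Speed limits (rad/s): [2.39, 2.39, 3.14, 3.14, 3.14, 3.14, 3.14].

### API

Orientations are given as a unit quaternion [x, y, z, w].
In Python, from plant import arm, snapshot, finish_job gives the robot as it stands.
- The arm moves only by the tool move_arm, never from a script. Its argument "motion" is a list of rows, each an object of numbers: "grip": the finger opening in cm, from 0 to 8.54; "dx", "dy", "dz": the shift along the world's x, y, z in cm; "wx", "wy", "wz": the turn, a rotation vector about the world's x, y, z in degrees. In form: [{"grip": .., "dx": .., "dy": .., "dz": .., "wx": .., "wy": .., "wz": ..}, ...]. A call has 1 to 10 rows; each row is the pose to reach, as a shift and turn from the pose commanded when the call began; what a row does not reach only later rows make up. A row lasts 1/10 s, in which the tool goes at most 50 mm and 8.59 degrees, less where a joint would pass 70% of its speed; a pose out of reach is approached as far as the arm can. A call with a gripper value outside its range is refused whole. The fingers move at their own pace and stop on an object; "grip_force" is the grip in N (left out, the last holds). Time passes only in rows, so rows that repeat a pose let the fingers close. It gives the time, the measured TCP pose, the force and the opening at its end, in the units of the state.
- arm.get_obs(): the state, without advancing time (a new reading comes with each control period).
- snapshot(name): name is "side" or "top"; returns a dict with "image" (420x560x3 uint8, red, green, blue), "fovy" (degrees; the focal length in pixels is half the picture's height over the tangent of half this angle, whatever the lens; pixels are square), "cx", "cy" (the principal point, pixels), "D" ([k1, k2, p1, p2, k3] as OpenCV has them; the pictures are not rectified), "rvec" (rotation vector, rad) and "tvec" (3), from world to camera coordinates, as OpenCV has them. Camera axes: x right, y down, z forward; pixel columns grow to the right and rows downward; lengths in m; the calibration is good to about 2 mm. A picture is of the moment at which its call begins. There is no depth.
- finish_job(): hands the job in, once; it reports no verdict.
The state is a dict: "time_s": time; "qpos": joint angles; "joint_velocities": joint speeds; "effort": joint torques, N m; "tcp_pos": TCP position; "eef_rot": TCP orientation; "ft_force": force on the tool from outside, world axes, zero at the start; "torque": the same for the moment, N m; "width": finger opening in m.
Only numpy, scipy, OpenCV 4.12 (cv2) and the standard library are available. Lean on these libraries where they do the work, as an engineer would, in place of code of your own. Each camera call takes 0.05 s, during which the arm holds its last target.

### The job

Open the wider of the two grey boxes, the filter box, so that its filter can be changed: press its black snap tab fully down with the fingertips until it stays down, then push the released cover along its guides, off its seat and over the tab onto the parking ledge, until the filter opening is completely uncovered. Only press and push: do not lift or tip the cover. Leave the narrower box shut and latched, do not disturb the other things, and end with the hand clear.

Things in the scene. Friction and masses are not known exactly. Their poses are not given: they have to be found in the camera images.
- filter_box: wider grey box, 110 mm wide (y) by 170 mm long (x), screwed down. Origin: centre of its underside; x runs along the box from the cover's end to the ledge end (roughly away from the robot), z up. The cover lies on a plane at z = 45 mm, between side guides 5 mm thick that rise 6 mm above it. Opening: x = -75 to -19 mm, a pleated filter in it. May stand left or right.
- filter_cover: loose white cover, 82 (x) by 97 by 18 mm, about 0.15 kg, dark slots, grip rib on top (10x34x10 mm, 18 mm behind the middle). Origin: centre of its underside, axes as the box's. Seated: origin at x = -46, z = 45 mm in the box's frame, rear edge 2 mm past the box's end, so fingertips fit behind it. Blocked by the raised tab; with the tab down it slides freely (about 1 N) along the box's +x
- filter_stop (a point): middle of the foot of the stop wall (4 mm thick, 11 mm high) that ends the filter box's parking ledge, at x = 81 mm, z = 45 mm in the box's frame. The ledge lies between tab and stop. The cover meets the stop after sliding 86 mm; the opening is clear after 68 mm
- filter_cover_rear (a point): middle of the upright rear face of the filter cover (the face to push on, 97 mm wide, 18 mm high), 9 mm above the sliding plane, 41 mm behind the cover's origin; moves with the cover
- filter_tab_top (a point): centre of the flat top of the filter box's black snap tab, 34 (along the box's x) by 36 mm, at x = 14 mm in the box's frame. Up, it is 53 mm above the bench: 8 mm above the cover's sliding plane, 10 mm below the seated cover's top, whose leading edge is 19 mm away on the -x side. Moves with the tab
- filter_tab (a joint): how far the filter box's tab is pressed in, m: 0 up (cover latched), 0.011 fully down against its stop (top 3 mm below the sliding plane). It resists with about 3 N and has no return spring: it stays where it is pressed to
- terminal_box: narrower grey box, 76 mm wide (y) by 170 mm long (x), screwed down. Origin: centre of its underside; x runs along the box from the cover's end to the ledge end (roughly away from the robot), z up. The cover lies on a plane at z = 45 mm, between side guides 5 mm thick that rise 6 mm above it. Opening: x = -75 to -19 mm, terminals in it. Not to be opened.
- terminal_cover: loose white plain cover of the terminal box, 82x63x18 mm, origin and axes as the filter cover's, seated in the same way
- terminal_tab (a joint): how far the terminal box's tab is pressed in, m, 0 up; leave it up
- calculator: desk calculator, 158x88x24 mm, lying on the bench; a bystander, not to be disturbed. Origin: centre of its underside
- mouse: black computer mouse, 104x60x39 mm; a bystander, not to be disturbed. Origin: centre of its underside
- marker_black: black marker pen, 136 mm long, 14 mm thick, lying down; a bystander, not to be disturbed. Origin: centre of its underside
- arch_model_1: tan dental arch model, 57x66x21 mm, standing about 50 mm beyond the far end of the filter box; a bystander, not to be disturbed. Origin: centre of its underside
- arch_model_2: grey dental arch model, 57x66x21 mm; a bystander, not to be disturbed. Origin: centre of its underside
- test_block: steel test block, 40x50x25 mm; a bystander, not to be disturbed. Origin: centre of its underside
- putty_tub: tub with a blue lid, 67 mm across and 48 mm high, standing about 50 mm beyond the far end of the terminal box; a bystander, not to be disturbed. Origin: centre of its underside
Mind the look-alikes: they are no part of the job. What is shaped like the filter_cover but brown or red is not meant.

How it is judged:
On the way:
1. the filter box's tab is pressed fully down while the cover is still on its seat (value of joint filter_tab above 0.0085 m and x of filter_cover in the frame of filter_box below -0.038 m), for 0.2 s.
At the end, for the whole second after the job is handed in: The filter cover lies flat between its guides on the parking ledge, at rest, its origin beyond x = 22 mm in the box's frame (opening clear); the filter tab is in by over 8 mm; the terminal cover is within 8 mm of its start and the terminal tab in by under 4 mm (x of filter_cover in the frame of filter_box above 0.022 m and z of filter_cover in the frame of filter_box between 0.042 and 0.048 m and y of filter_cover in the frame of filter_box between -0.005 and 0.005 m and angle between filter_cover's own z axis and vertical below 0.06 rad and value of joint filter_tab above 0.008 m and linear speed of filter_cover below 0.01 m/s and value of joint terminal_tab below 0.004 m and distance of terminal_cover from where it was at the start of the episode below 0.008 m); the robot touches nothing.
It fails at once if the filter cover is lifted more than 10 mm off its sliding plane (z of filter_cover in the frame of filter_box above 0.055 m).
It fails at once if the filter cover is tipped more than 0.2 rad (angle between filter_cover's own z axis and vertical above 0.2 rad).
It fails at once if the terminal box's tab is pressed or its cover shifted (value of joint terminal_tab above 0.004 m or distance of terminal_cover from where it was at the start of the episode above 0.008 m).
It fails at once if one of the other things on the bench is moved more than 25 mm (distance of any of calculator, mouse, marker_black, arch_model_1, arch_model_2, test_block, putty_tub from where it was at the start of the episode above 0.025 m).
It also fails if it takes over 40 s, if anything falls off the work surface, if the arm or the gripper's body presses on something with over 40 N, if the wrist force passes 120 N, or if a joint passes its speed limit or range.

## Working session

There is one attempt and no reset: what is moved stays moved. The work goes in short steps, Python scripts to look and compute and a tool call to move; the robot and the scene stay as the last step left them, time stands still between calls to the robot, and variables do not carry over. Pictures are saved under pics/ and viewed, and the job is handed in when it is done.

Besides the shell and the picture viewer there is one more tool, called by a JSON object that holds its "op" and its "data". move_arm: Moves the arm, as the interface text tells. Its arguments: {"type":"object","properties":{"motion":{"type":"array","items":{"type":"object","properties":{"grip":{"type":"number"},"dx":{"type":"number"},"dy":{"type":"number"},"dz":{"type":"number"},"wx":{"type":"number"},"wy":{"type":"number"},"wz":{"type":"number"}}}},"grip_force":{"type":"number"}},"required":["motion"]}

```bash
mkdir -p pics; ls; cat > h.py <<'E'
import numpy as np, cv2, json
from plant import arm, snapshot, finish_job
def snap(name, fn):
    s=snapshot(name); cv2.imwrite('pics/'+fn+'.png', s['image'][:,:,::-1]); np.save('pics/'+fn+'.npy', s, allow_pickle=True); return s
def K(s):
    f=s['image'].shape[0]/2/np.tan(np.radians(s['fovy'])/2)
    return np.array([[f,0,s['cx']],[0,f,s['cy']],[0,0,1.]])
def ray(s,px):
    p=cv2.undistortPoints(np.array(px,float).reshape(-1,1,2),K(s),np.array(s['D'],float)).reshape(-1,2)
    R=cv2.Rodrigues(np.array(s['rvec'],float))[0]; t=np.array(s['tvec'],float).reshape(3)
    d=np.c_[p,np.ones(len(p))]@R; return -R.T@t, d
def onz(s,px,z):
    o,d=ray(s,px); return o+d*((z-o[2])/d[:,2])[:,None]
def proj(s,P):
    return cv2.projectPoints(np.array(P,float).reshape(-1,1,3),np.array(s['rvec'],float),np.array(s['tvec'],float),K(s),np.array(s['D'],float))[0].reshape(-1,2)
def load(fn): return np.load('pics/'+fn+'.npy',allow_pickle=True).item()
E
python3 - <<'E'
from h import *
for n in('side','top'):
    s=snap(n,n+'0'); print(n,s['fovy'],s['cx'],s['cy'],s['D'],onz(s,[[280,210]],0),ray(s,[[280,210]])[0])
o=arm.get_obs(); print({k:np.round(v,3) for k,v in o.items()})
E
```

```text
pics
side 55.76637426516837 281.7497834148227 209.73734586736865 [-0.08334024  0.          0.          0.          0.        ] [[0.61797189 0.05694567 0.        ]] [-0.02463484  1.43277551  0.95795442]
top 44.76743979730158 276.5067748615331 208.13747742451147 [0.05793329 0.         0.         0.         0.        ] [[0.54947562 0.13385751 0.        ]] [0.46842781 0.14490727 1.79926718]
{'time_s': np.float64(0.1), 'qpos': array([ 1.037,  0.537, -0.004,  1.539,  0.003,  1.067, -0.071]), 'joint_velocities': array([ 0.   , -0.002,  0.001, -0.002,  0.002,  0.001, -0.001]), 'effort': array([ 2.0000e-03, -5.8457e+01,  1.0520e+00, -2.5978e+01,  1.3000e-02,
        5.0000e-03,  0.0000e+00]), 'tcp_pos': array([ 0.293, -0.58 ,  0.249]), 'eef_rot': array([ 0.973,  0.232, -0.   , -0.001]), 'ft_force': array([-0.132,  0.739,  0.906]), 'torque': array([-0.018,  0.01 ,  0.021]), 'width': np.float64(0.085)}
```

View pics/top0.png

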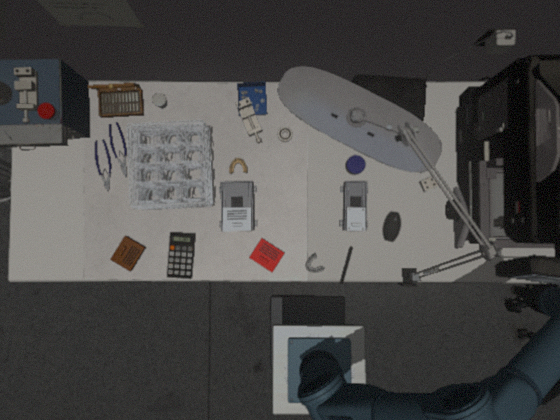

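View pics/side0.png

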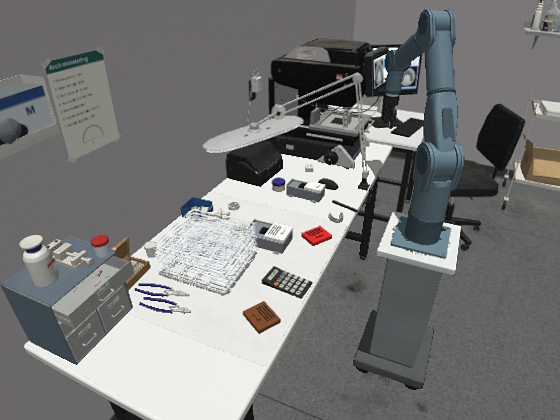

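The top view shows the wide filter box at about (238,206) and the terminal box at (354,206). A lamp with jointed arms, (280-500, 70-280), stands between the hand and the boxes. Next I'll enlarge both views.

```bash
python3 - <<'E'
from h import *
t=load('top0'); s=load('side0')
def crop(d,x0,y0,x1,y1,k,fn):
    c=d['image'][y0:y1,x0:x1,::-1]; cv2.imwrite('pics/'+fn+'.png',cv2.resize(np.clip(c.astype(float)*(1.6 if 'top' in fn else 1),0,255).astype(np.uint8),None,fx=k,fy=k,interpolation=cv2.INTER_CUBIC))
crop(t,210,145,270,245,6,'c_top_f'); crop(t,270,60,560,330,2,'c_top_lamp'); crop(s,190,60,400,260,3,'c_side_l'); crop(s,240,200,340,250,8,'c_side_f')
for n,p in dict(lampbase=[408,275],elbow=[490,252],knee=[402,127],boxf=[238,206],boxt=[354,206]).items():
    print(n,onz(t,[p],0).round(3),onz(t,[p],.3).round(3))
E
```

```text
lampbase [[ 0.324 -0.314  0.   ]] [[ 0.348 -0.237  0.3  ]]
elbow [[ 0.406 -0.598  0.   ]] [[ 0.416 -0.474  0.3  ]]
knee [[ 0.845 -0.297  0.   ]] [[ 0.783 -0.223  0.3  ]]
boxf [[0.563 0.282 0.   ]] [[0.547 0.259 0.3  ]]
boxt [[ 0.565 -0.127  0.   ]] [[ 0.549 -0.082  0.3  ]]
```

View pics/c_top_f.png

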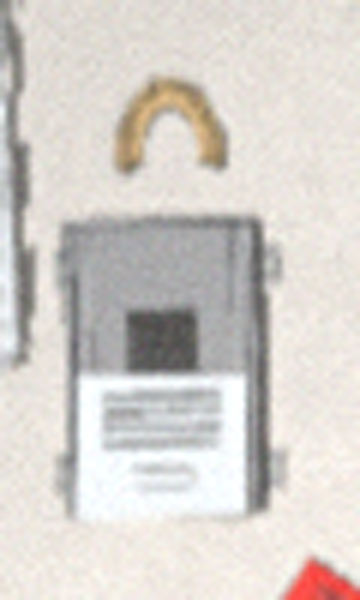

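View pics/c_top_lamp.png

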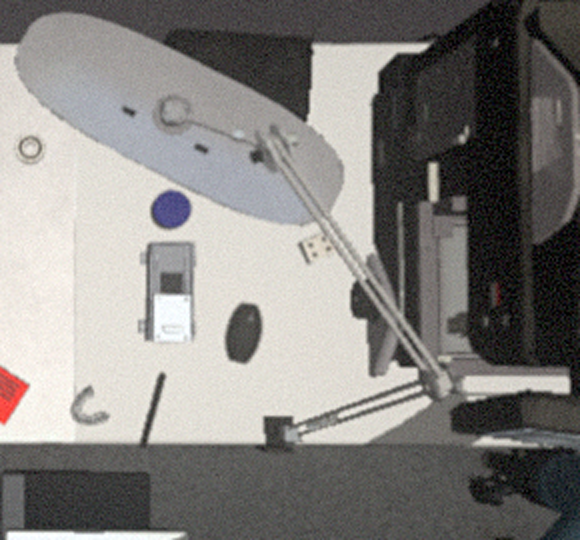

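View pics/c_side_l.png

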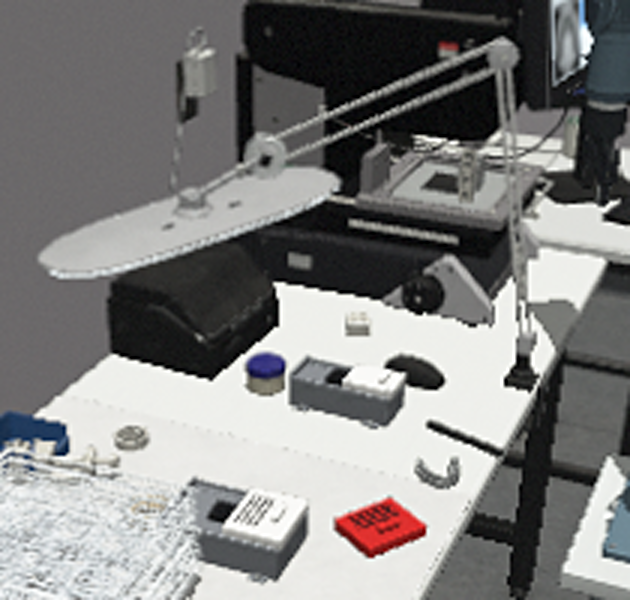

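View pics/c_side_f.png

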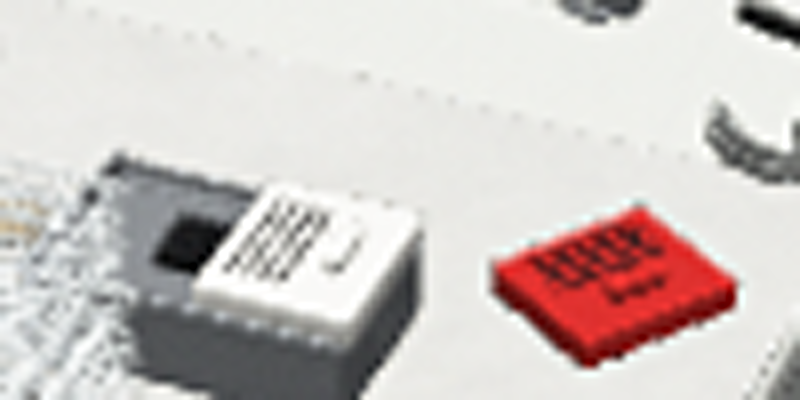

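```bash
cat >> h.py <<'E'
def tri(a,pa,b,pb):
    o1,d1=ray(a,[pa]);o2,d2=ray(b,[pb]);d1=d1[0]/np.linalg.norm(d1[0]);d2=d2[0]/np.linalg.norm(d2[0])
    k=np.linalg.lstsq(np.c_[d1,-d2],o2-o1,rcond=None)[0]
    p,q=o1+k[0]*d1,o2+k[1]*d2; return (p+q)/2,np.linalg.norm(p-q)
E
python3 - <<'E'
from h import *
t=load('top0'); s=load('side0')
def T(n,a,b): p,e=tri(t,a,s,b); print(n,p.round(3),round(e,4))
T('elbow',[270+435/2,60+378/2],[190+502/3,60+55/3])
T('knee',[270+270/2,60+145/2],[190+265/3,60+155/3])
T('base top',[270+290/2,60+433/2],[190+527/3,60+340/3])
T('shade ctr',[270+172/2,60+108/2],[190+192/3,60+200/3])
T('hook',[270+172/2,60+108/2],[190+195/3,60+40/3])
E
```

```text
elbow [ 0.43  -0.381  0.51 ] 0.0015
knee [ 0.754 -0.219  0.356] 0.0018
base top [ 0.326 -0.318  0.075] 0.0027
shade ctr [ 0.816 -0.086  0.316] 0.003
hook [ 0.766 -0.043  0.569] 0.0179
```

Lamp elbow is at about (0.43,-0.38,0.51) and its base at (0.33,-0.32), so the hand can pass inside it at r≈0.4, z≈0.4. Next I'll measure the filter box.

```bash
python3 - <<'E'
from h import *
t=load('top0'); s=load('side0')
im=t['image'].astype(int)
print(im[220:224,225:250:4].mean(-1))
print(im[190:204,238].mean(-1), im[215,210:266:2].mean(-1))
g=im.mean(-1)
# cover mask: bright, slightly bluish vs warm bench
b=im[...,2]-im[...,0]
print(im[225,238],im[225,262],im[190,232],im[201,238])
# subpixel edges
up=lambda prof:prof
for nm,sl,ax in [('cols row206-228',(slice(208,229),slice(214,264)),0),('rows col224-234',(slice(170,240),slice(224,230)),1),('rows col242-248',(slice(170,240),slice(242,248)),1)]:
    print(nm,g[sl].mean(ax).round(0).astype(int).tolist())
E
```

```text
[[156.66666667 151.66666667 154.         156.         153.33333333
  159.66666667 158.33333333]
 [159.         154.33333333 158.33333333 151.66666667 158.66666667
  160.66666667 161.66666667]
 [161.66666667 154.         142.         140.33333333 144.33333333
  160.         164.66666667]
 [157.66666667 157.66666667 136.33333333 130.         133.33333333
  153.33333333 159.        ]]
[106.66666667 107.33333333 110.         101.66666667 105.
 100.66666667  84.          57.          55.66666667  57.
  56.          55.66666667  54.          54.        ] [144.         139.66666667 142.66666667 146.33333333 145.66666667
 143.          96.66666667 160.66666667 155.         120.33333333
 122.66666667 128.66666667 127.66666667 129.66666667 131.66666667
 135.         130.33333333 122.66666667 129.         161.66666667
 149.66666667  98.33333333  92.66666667 150.         145.66666667
 142.66666667 148.         144.66666667]
[145 149 151] [154 148 143] [107 106 107] [59 55 53]
cols row206-228 [142, 143, 143, 144, 144, 138, 130, 103, 103, 150, 160, 159, 156, 145, 140, 142, 141, 141, 137, 137, 137,
[... 170 characters left out ...]
32, 136, 137, 140, 140, 141, 143, 141, 131, 114, 101, 96, 103, 104, 102, 107, 106, 108, 106, 108, 108, 107, 107, 107, 109, 109, 107, 108, 104, 105, 106, 105, 106, 104, 109, 132, 155, 159, 147, 139, 145, 137, 136, 141, 139, 148, 146, 142, 154, 159, 159, 158, 158, 157, 159, 158, 158, 158, 158, 153, 147, 145, 146, 147, 147, 147, 147, 148]
rows col242-248 [103, 96, 106, 131, 143, 143, 142, 141, 144, 142, 126, 93, 84, 102, 107, 106, 106, 107, 105, 108, 107, 107, 106, 109, 108, 106, 103, 103, 100, 101, 100, 101, 101, 101, 101, 99, 102, 128, 153, 145, 122, 128, 133, 130, 144, 129, 124, 137, 130, 140, 156, 159, 156, 154, 155, 157, 157, 158, 158, 156, 147, 137, 144, 147, 146, 146, 148, 146, 148, 148]
```

```bash
python3 - <<'E'
from h import *
t=load('top0'); s=load('side0')
g=t['image'].astype(float).mean(-1)
def edge(prof,x0,i,j,thr):
    for k in range(i-x0,j-x0):
        a,b=prof[k]-thr,prof[k+1]-thr
        if a*b<=0 and a!=b: return x0+k+a/(a-b)
# yaw: cover lateral edges per row-band
for r in (209,214,219,224,228):
    p=g[r-2:r+3].mean(0); l=edge(p,0,219,226,128); r_=edge(p,0,248,254,128)
    P=onz(t,[[l,r],[r_,r]],.063); print(r,round(l,2),round(r_,2),P.round(4)[:,:2].tolist(), (P[0]-P[1])[1].round(4))
for c in (226,231,236,241,246):
    p=g[:,c-1:c+2].mean(1); f=edge(p,0,203,210,125 if c not in(236,) else 105)
    P=onz(t,[[c,f]],.063); print(c,round(f,2),P.round(4)[0,:2])
p=g[199:205].mean(0); print(p[226:250].round())
l=edge(p,0,229,234,80); r_=edge(p,0,240,246,80); p=g[:,234:241].mean(1); f=edge(p,0,192,200,80)
print('tab',l,r_,f,onz(t,[[l,201.5],[r_,201.5],[(l+r_)/2,f]],.053).round(4))
print('far end',onz(t,[[238,180.7]],.056).round(4), 'rear', onz(t,[[236,231.3]],.06).round(4))
E
```

```text
209 220.37 250.42 [[0.5493, 0.3374], [0.5497, 0.2351]] 0.1023
214 220.36 250.4 [[0.5322, 0.3373], [0.5326, 0.235]] 0.1022
219 220.12 250.4 [[0.5152, 0.3379], [0.5156, 0.2349]] 0.103
224 222.39 250.43 [[0.4982, 0.33], [0.4986, 0.2347]] 0.0953
228 219.89 250.42 [[0.4846, 0.3384], [0.485, 0.2347]] 0.1037
226 206.78 [0.5569 0.3183]
231 207.15 [0.5557 0.3013]
236 206.79 [0.557  0.2843]
241 207.24 [0.5556 0.2672]
246 206.64 [0.5577 0.2502]
[105. 108. 107. 109. 104.  74.  61.  56.  55.  53.  54.  55.  56.  54.
  55.  56.  66. 102. 110. 109. 108. 108. 109. 113.]
tab 230.80340264650283 242.37925696594428 196.24531516183987 [[0.5756 0.303  0.053 ]
 [0.5758 0.2633 0.053 ]
 [0.5938 0.2833 0.053 ]]
far end [[0.647  0.2786 0.056 ]] rear [[0.4736 0.2838 0.06  ]]
```

```bash
python3 - <<'E'
from h import *
s=load('side0')
print('tab side',onz(s,[[240+190/8,200+248/8]],.053).round(4))
print('cover corners (far-right,near/rear-right..)',onz(s,[[240+265/8,200+185/8],[240+420/8,200+217/8],[240+345/8,200+330/8],[240+200/8,200+290/8]],.063).round(4))
print(proj(s,[[.576,.283,.053]]))
E
```

```text
tab side [[0.5753 0.3006 0.053 ]]
cover corners (far-right,near/rear-right..) [[0.5592 0.2485 0.063 ]
 [0.4773 0.242  0.063 ]
 [0.4723 0.3422 0.063 ]
 [0.5486 0.3421 0.063 ]]
[[265.58758075 228.6395589 ]]
```

{"op": "move_arm", "data": {"motion": [{"dz":5,"grip":0},{"dz":10,"grip":0},{"dz":15,"grip":0},{"dz":15,"dx":-2,"dy":4,"grip":0},{"dz":15,"dx":-4,"dy":8,"grip":0},{"dz":15,"dx":-6,"dy":12,"grip":0},{"dz":15,"dx":-8,"dy":16,"grip":0},{"dz":15,"dx":-10,"dy":20,"grip":0},{"dz":15,"dx":-11,"dy":22,"grip":0},{"dz":15,"dx":-11,"dy":22,"grip":0}]}}

```text
schema error: expected keys grip, dx, dy, dz, wx, wy, wz
```

```bash
python3 - <<'E'
from h import *
s=load('side0'); t=load('top0')
g=s['image'].astype(float).mean(-1)
m=(g<45).astype(np.uint8)[222:242,252:275]
n,l,st,c=cv2.connectedComponentsWithStats(m); print(st,c+[252,222])
m=(g>190).astype(np.uint8)[215:250,255:298]
for r in g[218:246:1,254:296:1].astype(int): print(' '.join('%3d'%v for v in r))
P=np.array([[x,y,.063] for x in(.4735,.5555) for y in(.2345,.3315)]); print(proj(s,P).round(1))
E
```

```text
[[  0   0  23  20 426]
 [  8   6   8   6  34]] [[262.97183099 231.59389671]
 [263.35294118 230.32352941]]
222 215 234 236 234 234 233 234 233 234 234 234 233 234 234 232 234 232 232 230 230 231 233 232 233 233 233 233 234 233 232 233 233 232 232 232 231 233 232 233 231 232
150 157 220 209 233 238 237 235 234 233 234 234 233 234 234 233 232 232 230 231 230 231 232 233 232 232 232 233 233 233 233 232 231 231 232 231 230 231 230 232 232 232
 85  89 124 136 186 198 224 227 236 239 238 236 235 234 232 233 231 230 230 230 231 231 232 233 232 232 232 233 232 232 232 231 232 232 231 230 230 230 231 232 231 231
 56 106 117 103 104 103 123 143 194 201 201 223 236 237 235 234 232 232 231 231 232 232 233 232 230 232 232 232 231 230 231 231 231 232 232 231 231 231 231 231 232 231
177 137 148 145 137 123 118 102 106 105 110 137 200 210 202 219 235 237 234 219 224 234 232 230 229 230 231 230 230 229 230 230 231 232 232 230 231 232 232 233 232 231
176 187 163 137 130 140 153 146 135 120 118  89 104 108 108 134 161 198 185 238 248 249 248 245 224 230 231 230 230 231 232 231 232 232 232 231 232 233 23
[... 3070 characters left out ...]
 84  82  84  81  82  82  82  77  77  78  77  83  93 116 103 115 128 185 164 152 132 144 100  65  61  68  67  62 212 235 234 230 230 231
192 215 167  94  80  83  84  81  83  83  80  82  84  86  82  81  84  77  80  83  78  77  78  83  93 115  99 119 124 107  74  62  62  67  59 163 231 234 232 232 232 231
192 153 153 108  80  81  83  84  82  82  83  82  82  81  84  83  82  82  83  81  82  81  83  79  78  76  74  86  85  71  64  62  63  63 124 224 234 232 231 231 231 233
197 148 128 115  88  83  82  84  84  84  83  84  82  83  83  82  83  84  82  83  82  84  83  82  79  82  82  79  72  63  63  61  58  62 213 237 234 232 230 231 231 232
[[294.1 226.4]
 [284.  239.6]
 [275.5 221.6]
 [264.6 234.3]]
```

{"op": "move_arm", "data": {"motion": [{"dx":0,"dy":0,"dz":5,"grip":0,"wx":0,"wy":0,"wz":0},{"dx":0,"dy":0,"dz":10,"grip":0,"wx":0,"wy":0,"wz":0},{"dx":0,"dy":0,"dz":15,"grip":0,"wx":0,"wy":0,"wz":0},{"dx":-2,"dy":4,"dz":15,"grip":0,"wx":0,"wy":0,"wz":0},{"dx":-4,"dy":8,"dz":15,"grip":0,"wx":0,"wy":0,"wz":0},{"dx":-6,"dy":12,"dz":15,"grip":0,"wx":0,"wy":0,"wz":0},{"dx":-8,"dy":16,"dz":15,"grip":0,"wx":0,"wy":0,"wz":0},{"dx":-10,"dy":20,"dz":15,"grip":0,"wx":0,"wy":0,"wz":0},{"dx":-11,"dy":22,"dz":15,"grip":0,"wx":0,"wy":0,"wz":0},{"dx":-11,"dy":22,"dz":15,"grip":0,"wx":0,"wy":0,"wz":0}]}}

```text
time_s: 1.1
tcp_pos: [0.1818, -0.3579, 0.4004]
eef_rot: [0.973, 0.232, -0.0, -0.0]
ft_force: [-0.1, -0.6, -0.6]
width: 0.0003
```

The side view agrees: the cover corners project to within 1-2 px, so the tab centre is at about (0.575, 0.284). Now I'll swing round inside the lamp.

{"op": "move_arm", "data": {"motion": [{"dx":3.6,"dy":2.3,"dz":0,"grip":0,"wx":0,"wy":0,"wz":8},{"dx":7.0,"dy":4.7,"dz":0,"grip":0,"wx":0,"wy":0,"wz":16},{"dx":10.1,"dy":7.5,"dz":0,"grip":0,"wx":0,"wy":0,"wz":24},{"dx":12.9,"dy":10.6,"dz":0,"grip":0,"wx":0,"wy":0,"wz":32},{"dx":15.3,"dy":14.0,"dz":0,"grip":0,"wx":0,"wy":0,"wz":40}]}}

```text
time_s: 1.6
tcp_pos: [0.3378, -0.2193, 0.4001]
eef_rot: [0.833, 0.553, 0.0, -0.0]
ft_force: [0.8, -1.0, -0.4]
width: 0.0002
```

```bash
python3 - <<'E'
from h import *
snap('side','side1')
o=arm.get_obs(); print({k:np.round(v,3) for k,v in o.items()})
E
```

```text
{'time_s': np.float64(1.65), 'qpos': array([ 0.762, -0.036, -0.301,  1.915, -0.015,  1.26 ,  0.082]), 'joint_velocities': array([ 0.036, -0.008,  0.048,  0.003,  0.001,  0.005, -0.07 ]), 'effort': array([  9.345, -23.741,  10.954, -27.205,   2.5  ,   0.196,  -0.086]), 'tcp_pos': array([ 0.342, -0.213,  0.4  ]), 'eef_rot': array([ 0.829,  0.559,  0.002, -0.   ]), 'ft_force': array([3.176, 6.327, 0.686]), 'torque': array([ 0.319, -0.231, -0.001]), 'width': np.float64(0.0)}
```

View pics/side1.png

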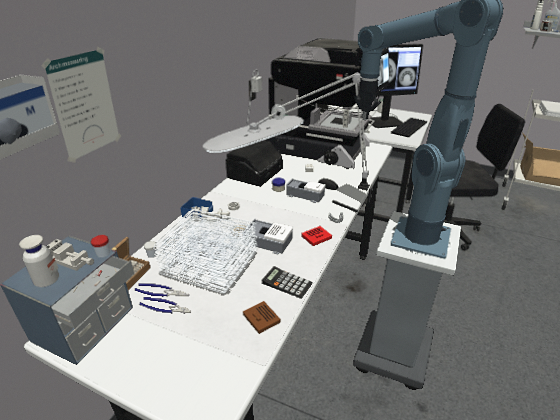

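The hand, around px (370,90), has passed the lamp and the forces are only inertial. Continuing the swing.

{"op": "move_arm", "data": {"motion": [{"dx":2.1,"dy":3.6,"dz":0,"grip":0,"wx":0,"wy":0,"wz":8},{"dx":3.8,"dy":7.5,"dz":0,"grip":0,"wx":0,"wy":0,"wz":16},{"dx":5.1,"dy":11.4,"dz":0,"grip":0,"wx":0,"wy":0,"wz":24},{"dx":6.0,"dy":15.5,"dz":0,"grip":0,"wx":0,"wy":0,"wz":32},{"dx":6.4,"dy":19.7,"dz":0,"grip":0,"wx":0,"wy":0,"wz":40},{"dx":6.5,"dy":24,"dz":0,"grip":0,"wx":0,"wy":0,"wz":48},{"dx":6.5,"dy":28.5,"dz":0,"grip":0,"wx":0,"wy":0,"wz":56},{"dx":6.5,"dy":33,"dz":0,"grip":0,"wx":0,"wy":0,"wz":64},{"dx":6.5,"dy":37,"dz":0,"grip":0,"wx":0,"wy":0,"wz":72},{"dx":6.5,"dy":37,"dz":0,"grip":0,"wx":0,"wy":0,"wz":80}]}}

```text
time_s: 2.65
tcp_pos: [0.4007, 0.1555, 0.4006]
eef_rot: [0.279, 0.96, 0.002, -0.0]
ft_force: [0.6, -0.8, 0.3]
width: 0.0003
```

```bash
python3 - <<'E'
from h import *
o=arm.get_obs(); print({k:np.round(v,3) for k,v in o.items()})
E
```

```text
{'time_s': np.float64(2.65), 'qpos': array([ 0.29 ,  0.05 , -0.777,  1.841,  0.033,  1.263,  0.509]), 'joint_velocities': array([ 0.096, -0.011,  0.041,  0.024,  0.023,  0.017,  1.47 ]), 'effort': array([-1.820e+00, -2.357e+01, -1.868e+00, -2.861e+01, -1.800e-02,
       -1.830e-01, -2.870e+00]), 'tcp_pos': array([0.401, 0.155, 0.401]), 'eef_rot': array([ 0.279,  0.96 ,  0.002, -0.   ]), 'ft_force': array([ 0.637, -0.833,  0.284]), 'torque': array([-0.007,  0.005, -0.016]), 'width': np.float64(0.0)}
```

{"op": "move_arm", "data": {"motion": [{"dx":3,"dy":2.2,"dz":0,"grip":0,"wx":0,"wy":0,"wz":8},{"dx":6,"dy":4.5,"dz":-2,"grip":0,"wx":0,"wy":0,"wz":16},{"dx":9,"dy":7,"dz":-5,"grip":0,"wx":0,"wy":0,"wz":24},{"dx":12,"dy":9.5,"dz":-8,"grip":0,"wx":0,"wy":0,"wz":32},{"dx":15,"dy":11.5,"dz":-11,"grip":0,"wx":0,"wy":0,"wz":33.2},{"dx":17,"dy":12.8,"dz":-15,"grip":0,"wx":0,"wy":0,"wz":33.2},{"dx":17.5,"dy":13.2,"dz":-19,"grip":0,"wx":0,"wy":0,"wz":33.2},{"dx":17.5,"dy":13.2,"dz":-23,"grip":0,"wx":0,"wy":0,"wz":33.2},{"dx":17.5,"dy":13.2,"dz":-27,"grip":0,"wx":0,"wy":0,"wz":33.2},{"dx":17.5,"dy":13.2,"dz":-28,"grip":0,"wx":0,"wy":0,"wz":33.2}]}}

```text
time_s: 3.65
tcp_pos: [0.574, 0.2797, 0.1148]
eef_rot: [0.0, 1.0, -0.002, -0.004]
ft_force: [-0.9, -1.2, -0.4]
width: -0.0001
```

```bash
python3 - <<'E'
from h import *
s=snap('side','side2'); t=snap('top','top2')
o=arm.get_obs(); print({k:np.round(v,3) for k,v in o.items()})
cv2.imwrite('pics/c_s2.png',cv2.resize(s['image'][160:260,210:330,::-1],None,fx=6,fy=6,interpolation=cv2.INTER_CUBIC))
p=o['tcp_pos']; print(proj(s,[[p[0],p[1],p[2]-.019],[p[0],p[1],.053]]))
E
```

```text
{'time_s': np.float64(3.75), 'qpos': array([-0.07 ,  0.787, -0.682,  1.621,  0.58 ,  0.95 ,  0.614]), 'joint_velocities': array([ 0.009, -0.055, -0.036, -0.037, -0.01 ,  0.017,  0.007]), 'effort': array([ -0.277, -58.44 , -11.367, -19.123,   0.121,  -0.182,  -0.093]), 'tcp_pos': array([0.576, 0.281, 0.119]), 'eef_rot': array([ 0.   ,  1.   , -0.001, -0.002]), 'ft_force': array([ 0.578,  0.395, -0.194]), 'torque': array([ 0.002, -0.043, -0.023]), 'width': np.float64(0.0)}
[[265.6190608  218.66170331]
 [265.88667372 228.4317034 ]]
```

View pics/c_s2.png

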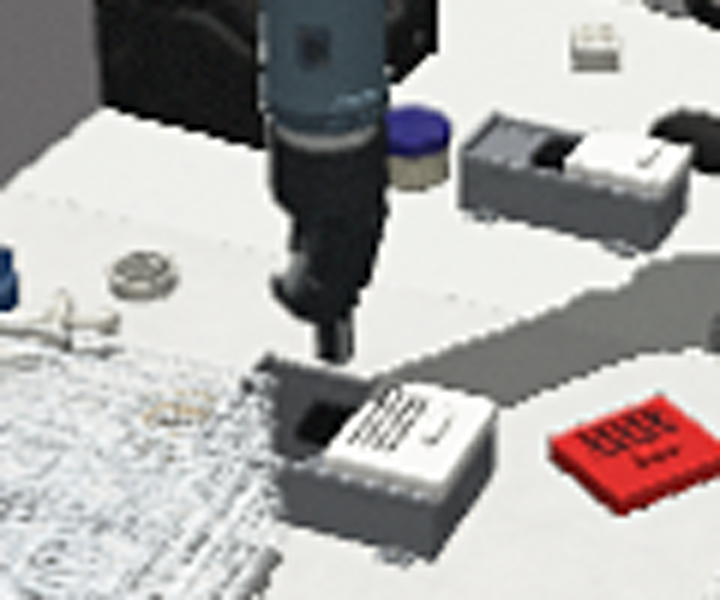

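View pics/top2.png

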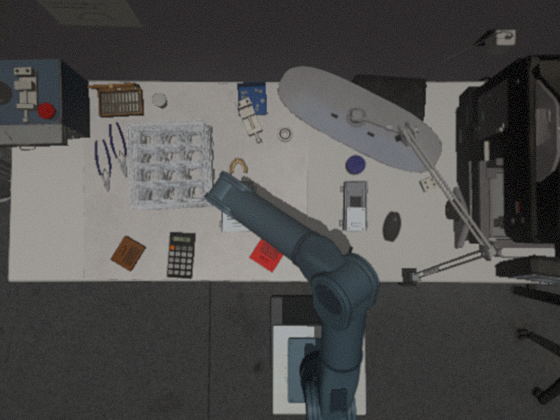

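The tip at (266,219.6) projects where predicted and sits right above the tab, whose visible dark patch is at about (259-268, 227-233). The elbow stays clear of everything. I'll nudge +y slightly and descend to just above the tab.

{"op": "move_arm", "data": {"motion": [{"dx":0,"dy":0.2,"dz":-1.5,"grip":0,"wx":0,"wy":0,"wz":0},{"dx":0,"dy":0.3,"dz":-3,"grip":0,"wx":0,"wy":0,"wz":0},{"dx":0,"dy":0.3,"dz":-4,"grip":0,"wx":0,"wy":0,"wz":0},{"dx":0,"dy":0.3,"dz":-4.3,"grip":0,"wx":0,"wy":0,"wz":0},{"dx":0,"dy":0.3,"dz":-4.3,"grip":0,"wx":0,"wy":0,"wz":0}]}}

```text
time_s: 4.25
tcp_pos: [0.5759, 0.2847, 0.0769]
eef_rot: [-0.0, 1.0, -0.0, -0.0]
ft_force: [-0.4, 0.2, -0.3]
width: -0.0003
```

```bash
python3 - <<'E'
from h import *
s=snap('side','side3')
o=arm.get_obs(); print(o['tcp_pos'].round(4),o['ft_force'].round(2))
cv2.imwrite('pics/c_s3.png',cv2.resize(s['image'][195:255,235:315,::-1],None,fx=9,fy=9,interpolation=cv2.INTER_CUBIC))
E
```

```text
[0.5762 0.2849 0.0774] [-0.11  0.04 -0.03]
```

View pics/c_s3.png

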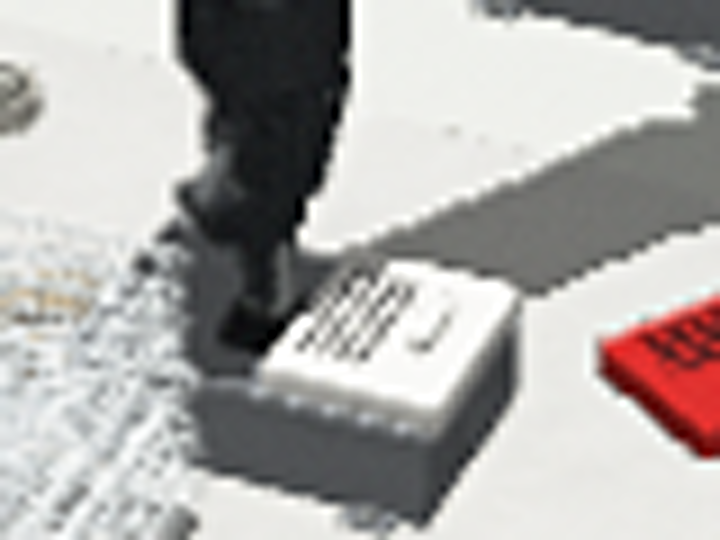

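The fingertips, at crop (265,310), stand over the tab and well ahead of the cover's leading edge. I'll press slowly, 2 mm per row.

{"op": "move_arm", "data": {"motion": [{"dx":0.1,"dy":0.2,"dz":-0.3,"grip":0,"wx":0,"wy":0,"wz":0},{"dx":0.1,"dy":0.2,"dz":-0.5,"grip":0,"wx":0,"wy":0,"wz":0},{"dx":0.1,"dy":0.2,"dz":-0.7,"grip":0,"wx":0,"wy":0,"wz":0},{"dx":0.1,"dy":0.2,"dz":-0.9,"grip":0,"wx":0,"wy":0,"wz":0},{"dx":0.1,"dy":0.2,"dz":-1.1,"grip":0,"wx":0,"wy":0,"wz":0},{"dx":0.1,"dy":0.2,"dz":-1.3,"grip":0,"wx":0,"wy":0,"wz":0},{"dx":0.1,"dy":0.2,"dz":-1.4,"grip":0,"wx":0,"wy":0,"wz":0},{"dx":0.1,"dy":0.2,"dz":-1.5,"grip":0,"wx":0,"wy":0,"wz":0}]}}

```text
time_s: 5.1
tcp_pos: [0.5774, 0.2873, 0.0624]
eef_rot: [-0.0, 1.0, 0.0, 0.0]
ft_force: [0.5, 1.3, 3.6]
width: 0.0005
```

{"op": "move_arm", "data": {"motion": [{"dx":0,"dy":0,"dz":-0.1,"grip":0,"wx":0,"wy":0,"wz":0},{"dx":0,"dy":0,"dz":-0.2,"grip":0,"wx":0,"wy":0,"wz":0},{"dx":0,"dy":0,"dz":-0.2,"grip":0,"wx":0,"wy":0,"wz":0}]}}

```text
time_s: 5.4
tcp_pos: [0.5774, 0.2873, 0.0611]
eef_rot: [-0.0, 1.0, 0.0, 0.0]
ft_force: [-0.6, 1.0, 7.6]
width: -0.0001
```

{"op": "move_arm", "data": {"motion": [{"dx":0,"dy":0,"dz":-0.1,"grip":0,"wx":0,"wy":0,"wz":0},{"dx":0,"dy":0,"dz":-0.2,"grip":0,"wx":0,"wy":0,"wz":0},{"dx":0,"dy":0,"dz":-0.2,"grip":0,"wx":0,"wy":0,"wz":0}]}}

```text
time_s: 5.7
tcp_pos: [0.5775, 0.2874, 0.0609]
eef_rot: [-0.0, 1.0, -0.0, 0.001]
ft_force: [-4.7, -2.7, 22.4]
width: 0.0003
```

The tab is at its stop: 22 N, with the tip z at 0.042. Lifting and going back behind the cover.

{"op": "move_arm", "data": {"motion": [{"dx":0,"dy":0,"dz":2,"grip":0,"wx":0,"wy":0,"wz":0},{"dx":0,"dy":0,"dz":4,"grip":0,"wx":0,"wy":0,"wz":0},{"dx":0,"dy":0,"dz":6,"grip":0,"wx":0,"wy":0,"wz":0},{"dx":-3,"dy":-0.1,"dz":6,"grip":0,"wx":0,"wy":0,"wz":0},{"dx":-6,"dy":-0.2,"dz":6,"grip":0,"wx":0,"wy":0,"wz":0},{"dx":-9,"dy":-0.2,"dz":6,"grip":0,"wx":0,"wy":0,"wz":0},{"dx":-12,"dy":-0.2,"dz":6,"grip":0,"wx":0,"wy":0,"wz":0},{"dx":-13,"dy":-0.2,"dz":6,"grip":0,"wx":0,"wy":0,"wz":0},{"dx":-13,"dy":-0.2,"dz":6,"grip":0,"wx":0,"wy":0,"wz":0}]}}

```text
time_s: 6.6
tcp_pos: [0.4463, 0.2848, 0.1189]
eef_rot: [-0.001, 1.0, -0.0, 0.0]
ft_force: [0.7, -0.1, 0.5]
width: 0.0002
```

```bash
python3 - <<'E'
from h import *
s=snap('side','side4')
o=arm.get_obs(); p=o['tcp_pos'];print(p.round(4),o['ft_force'].round(2), o['qpos'].round(2))
cv2.imwrite('pics/c_s4.png',cv2.resize(s['image'][195:255,245:325,::-1],None,fx=9,fy=9,interpolation=cv2.INTER_CUBIC))
g=s['image'].astype(float).mean(-1)
for r in g[224:238,256:272].astype(int): print(' '.join('%3d'%v for v in r))
E
```

```text
[0.4479 0.2848 0.1189] [-0.54 -0.13  0.34] [-0.11  0.64 -0.71  1.92  0.58  0.8   0.43]
150 143 142 146 151 136 140 143 151 141 136 135 123 101  86  97
145 147 146 145 148 144 145 145 151 137 141 143 130 136 131 162
145 145 147 145 147 148 148 149 147 144 148 146 143 131 132 241
143 146 149 147 147 149 140 149 153 150 150 148 146 125 241 255
146 145 148 147 149 142 104  85 106 120 133 146 142 219 254 243
144 147 148 149 140 101  57  32  47  64  80  78 168 249 241 147
155 146 149 152 117  66  33  24  21  23  28  91 242 255 173 172
145 146 150 120  74  38  30  27  17  19  24 244 255 200 184 217
144 149 126  74  34  27  23  22  22   8 180 255 224 102 240 169
144 147 143 117  87  55  27   9   9 178 250 237 134 228 185 183
143 146 147 146 142 140 139 112 115 246 254 249 242 252 219 243
153 146 146 148 149 147 148 141 214 254 255 254 252 251 247 251
212 150 128 144 146 147 147 145 185 198 199 212 231 251 255 254
182 130 117 179 167 144 136 142 166 161 157 161 173 193 196 214
```

View pics/c_s4.png

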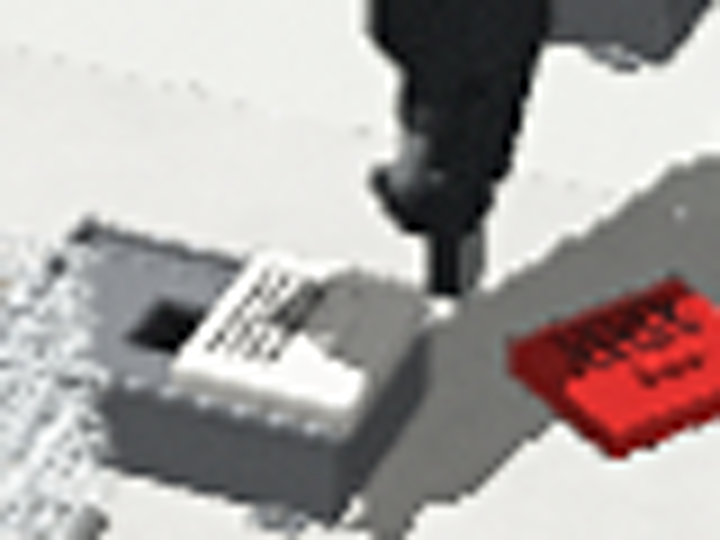

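The tab has stayed down (its dark top has moved down in the image) and the cover is still seated. The finger is about 15 mm behind the rear face. I'll lower it to 6 mm above the sliding plane.

{"op": "move_arm", "data": {"motion": [{"dx":0,"dy":0,"dz":-2,"grip":0,"wx":0,"wy":0,"wz":0},{"dx":0,"dy":0,"dz":-3.5,"grip":0,"wx":0,"wy":0,"wz":0},{"dx":0,"dy":0,"dz":-4.5,"grip":0,"wx":0,"wy":0,"wz":0},{"dx":0,"dy":0,"dz":-4.9,"grip":0,"wx":0,"wy":0,"wz":0},{"dx":0,"dy":0,"dz":-4.9,"grip":0,"wx":0,"wy":0,"wz":0},{"dx":0.6,"dy":0,"dz":-4.9,"grip":0,"wx":0,"wy":0,"wz":0},{"dx":1.2,"dy":0,"dz":-4.9,"grip":0,"wx":0,"wy":0,"wz":0},{"dx":1.8,"dy":0,"dz":-4.9,"grip":0,"wx":0,"wy":0,"wz":0},{"dx":2.4,"dy":0,"dz":-4.9,"grip":0,"wx":0,"wy":0,"wz":0},{"dx":2.4,"dy":0,"dz":-4.9,"grip":0,"wx":0,"wy":0,"wz":0}]}}

```text
time_s: 7.65
tcp_pos: [0.4722, 0.2849, 0.0695]
eef_rot: [0.0, 1.0, 0.0, 0.0]
ft_force: [0.2, -0.3, 0.6]
width: -0.0
```

```bash
python3 - <<'E'
from h import *
s=snap('side','side5')
o=arm.get_obs(); p=o['tcp_pos'];print(p.round(4),o['ft_force'].round(2), o['qpos'].round(2))
cv2.imwrite('pics/c_s5.png',cv2.resize(s['image'][195:255,245:325,::-1],None,fx=9,fy=9,interpolation=cv2.INTER_CUBIC))
E
```

```text
[0.4718 0.2848 0.0694] [-0.19 -1.19  0.2 ] [-0.14  0.74 -0.65  1.88  0.65  0.74  0.41]
```

View pics/c_s5.png

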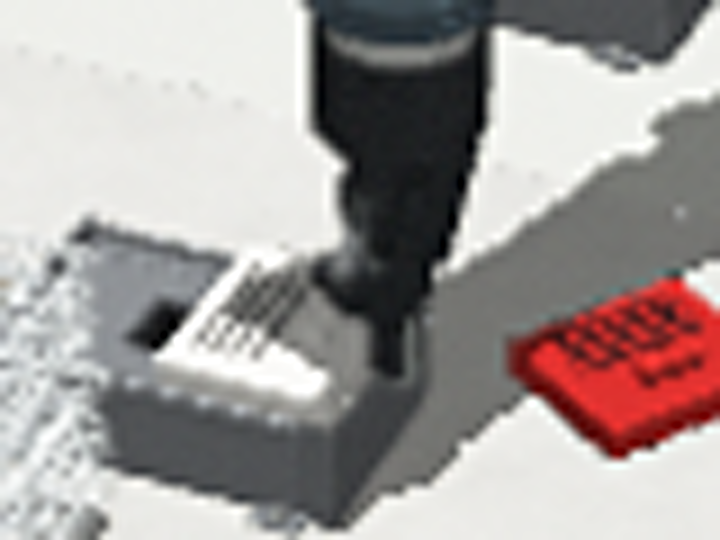

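The cover is sliding: its leading edge is now at crop (165,355), with low force and no tipping. Continuing the push.

{"op": "move_arm", "data": {"motion": [{"dx":0.7,"dy":0,"dz":0,"grip":0,"wx":0,"wy":0,"wz":0},{"dx":1.4,"dy":0,"dz":0,"grip":0,"wx":0,"wy":0,"wz":0},{"dx":2.1,"dy":0,"dz":0,"grip":0,"wx":0,"wy":0,"wz":0},{"dx":2.8,"dy":0,"dz":0,"grip":0,"wx":0,"wy":0,"wz":0},{"dx":3.5,"dy":0,"dz":0,"grip":0,"wx":0,"wy":0,"wz":0},{"dx":4.2,"dy":0,"dz":0,"grip":0,"wx":0,"wy":0,"wz":0},{"dx":4.9,"dy":0,"dz":0,"grip":0,"wx":0,"wy":0,"wz":0},{"dx":5.5,"dy":0,"dz":0,"grip":0,"wx":0,"wy":0,"wz":0},{"dx":6.0,"dy":0,"dz":0,"grip":0,"wx":0,"wy":0,"wz":0},{"dx":6.0,"dy":0,"dz":0,"grip":0,"wx":0,"wy":0,"wz":0}]}}

```text
time_s: 8.7
tcp_pos: [0.5321, 0.2847, 0.0693]
eef_rot: [0.0, 1.0, 0.0, 0.0]
ft_force: [-0.4, 0.1, -0.3]
width: 0.0005
```

```bash
python3 - <<'E'
from h import *
s=snap('side','side6')
o=arm.get_obs(); p=o['tcp_pos'];print(p.round(4),o['ft_force'].round(2), o['qpos'].round(2))
cv2.imwrite('pics/c_s6.png',cv2.resize(s['image'][195:255,245:325,::-1],None,fx=9,fy=9,interpolation=cv2.INTER_CUBIC))
E
```

```text
[0.532  0.2843 0.0692] [ 0.17  0.47 -0.01] [-0.11  0.8  -0.65  1.74  0.64  0.82  0.51]
```

View pics/c_s6.png

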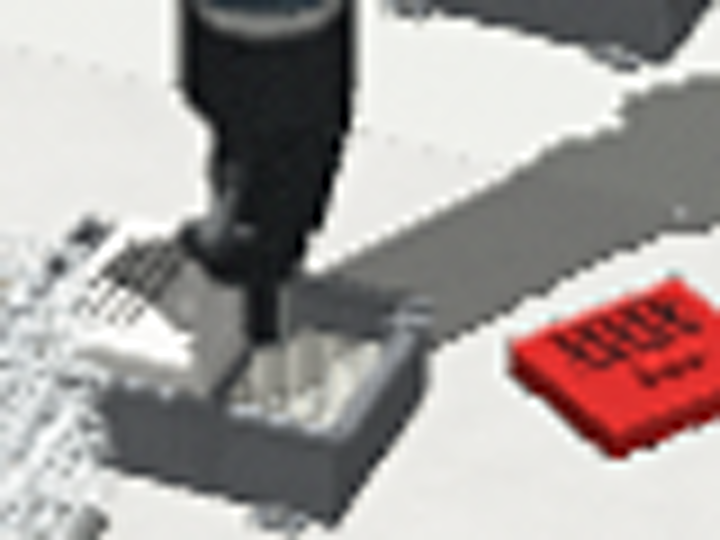

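The cover is almost off the opening, and the pleated filter is visible at crop (240-380, 335-430). I'll push about 11 mm more, short of the stop.

{"op": "move_arm", "data": {"motion": [{"dx":0.4,"dy":0,"dz":0,"grip":0,"wx":0,"wy":0,"wz":0},{"dx":0.8,"dy":0,"dz":0,"grip":0,"wx":0,"wy":0,"wz":0},{"dx":1.1,"dy":0,"dz":0,"grip":0,"wx":0,"wy":0,"wz":0},{"dx":1.2,"dy":0,"dz":0,"grip":0,"wx":0,"wy":0,"wz":0},{"dx":1.2,"dy":0,"dz":0,"grip":0,"wx":0,"wy":0,"wz":0}]}}

```text
time_s: 9.25
tcp_pos: [0.5435, 0.2846, 0.0693]
eef_rot: [0.0, 1.0, -0.0, 0.0]
ft_force: [-0.1, 0.3, -0.1]
width: -0.0001
```

Backing off, then lifting and retreating.

{"op": "move_arm", "data": {"motion": [{"dx":-0.8,"dy":0,"dz":0,"grip":0,"wx":0,"wy":0,"wz":0},{"dx":-2,"dy":0,"dz":0.5,"grip":0,"wx":0,"wy":0,"wz":0},{"dx":-3,"dy":0,"dz":3,"grip":0,"wx":0,"wy":0,"wz":0},{"dx":-4,"dy":0,"dz":7,"grip":0,"wx":0,"wy":0,"wz":0},{"dx":-5,"dy":-3,"dz":11,"grip":0,"wx":0,"wy":0,"wz":0},{"dx":-7,"dy":-6,"dz":15,"grip":0,"wx":0,"wy":0,"wz":0},{"dx":-9,"dy":-9,"dz":19,"grip":0,"wx":0,"wy":0,"wz":0},{"dx":-11,"dy":-12,"dz":21,"grip":0,"wx":0,"wy":0,"wz":0},{"dx":-13,"dy":-15,"dz":23,"grip":0,"wx":0,"wy":0,"wz":0},{"dx":-13,"dy":-15,"dz":23,"grip":0,"wx":0,"wy":0,"wz":0}]}}

```text
time_s: 10.25
tcp_pos: [0.4115, 0.1308, 0.3008]
eef_rot: [0.003, 1.0, -0.003, 0.002]
ft_force: [-0.6, -0.6, -0.7]
width: -0.0001
```

```bash
python3 - <<'E'
from h import *
s=snap('side','side7'); t=snap('top','top7')
o=arm.get_obs(); p=o['tcp_pos'];print(p.round(4),o['ft_force'].round(2), o['qpos'].round(2))
a=cv2.resize(s['image'][180:260,240:315,::-1],None,fx=7,fy=7,interpolation=cv2.INTER_CUBIC)
b=cv2.resize(np.clip(t['image'][155:240,205:270,::-1]*1.6,0,255).astype(np.uint8),None,fx=4,fy=4,interpolation=cv2.INTER_CUBIC)
c=np.zeros((560,800,3),np.uint8); c[:a.shape[0],:a.shape[1]]=a; c[:b.shape[0],540:540+b.shape[1]]=b
cv2.imwrite('pics/c_7.png',c)
E
```

```text
[0.4126 0.1342 0.2996] [ 0.53  0.31 -0.01] [ 0.43  0.2  -0.94  1.98  0.19  1.05  0.97]
```

View pics/c_7.png

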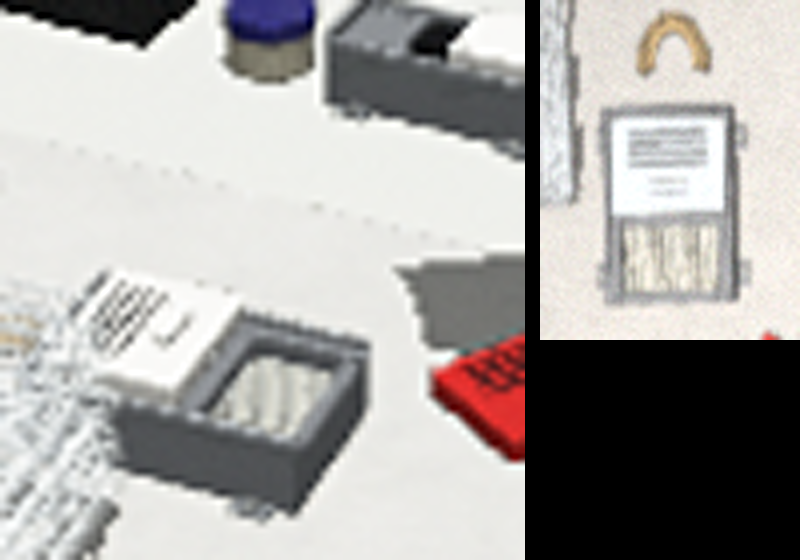

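View pics/top7.png

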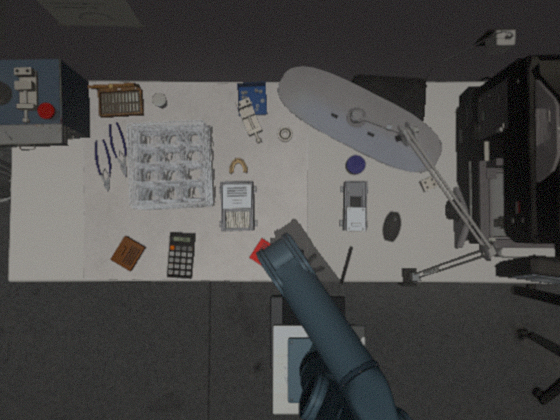

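The opening is fully uncovered: the filter and the rim around it are visible at top px (225-249, 210-229). The cover lies flat between its guides on the ledge. The hand is clear and the other things haven't moved. One numeric check next, then I'll hand in.

```bash
python3 - <<'E'
from h import *
t=snap('top','top8'); t0=load('top0')
g=t['image'].astype(float).mean(-1)
pr=g[175:215,226:232].mean(1); print(pr.round().astype(int).tolist())
pr=g[186:206].mean(0)[216:260]; print(pr.round().astype(int).tolist())
rear=onz(t,[[238,208.0]],.063)[0]; front=onz(t,[[238,184.0]],.063)[0]; print(rear.round(4),front.round(4),'origin x in box ~',rear[0]+.041-.5618)
d=np.abs(t['image'].astype(int)-t0['image'].astype(int)).mean(-1)
m=(d>40).astype(np.uint8); n,l,st,c=cv2.connectedComponentsWithStats(m); print([x.tolist() for x in st[1:] if x[4]>6])
o=arm.get_obs(); print(o['tcp_pos'].round(3),o['ft_force'].round(2),np.abs(o['joint_velocities']).max())
E
```

```text
[143, 142, 144, 144, 144, 134, 114, 101, 103, 132, 158, 160, 139, 128, 138, 121, 124, 134, 125, 141, 133, 130, 155, 161, 161, 161, 161, 159, 158, 160, 161, 161, 159, 141, 116, 108, 115, 128, 136, 135]
[140, 145, 143, 134, 116, 97, 96, 152, 163, 162, 158, 146, 143, 141, 143, 143, 139, 138, 136, 139, 139, 139, 139, 139, 139, 140, 141, 141, 141, 143, 149, 159, 161, 163, 154, 99, 76, 69, 101, 132, 137, 145, 147, 146]
[0.5529 0.2774 0.063 ] [0.635 0.278 0.063] origin x in box ~ 0.03212219176458464
[[223, 185, 28, 23, 417], [223, 208, 28, 23, 190], [257, 218, 83, 64, 2747], [454, 257, 56, 26, 683], [530, 299, 4, 5, 8], [530, 303, 9, 8, 22], [302, 325, 60, 13, 558], [361, 337, 4, 8, 22], [312, 340, 5, 6, 14], [300, 353, 5, 5, 12], [328, 355, 7, 7, 13], [345, 359, 21, 25, 346], [298, 385, 5, 13, 43], [327, 384, 4, 5, 10], [363, 385, 6, 6, 10], [470, 387, 4, 3, 7], [541, 387, 11, 9, 23], [331, 389, 4, 4, 9], [324, 391, 7, 9, 28], [369, 393, 19, 9, 34], [459, 392, 4, 5, 8], [298, 396, 11, 19, 108], [452, 396, 7, 3, 9], [446, 398, 3, 4, 7], [467, 399, 6, 3, 7], [444, 402, 6, 5, 10]]
[0.413 0.135 0.299] [-0.69 -0.    0.15] 0.035288790295257826
```

```bash
python3 -c "
from plant import finish_job
print(finish_job())"
```

```text
the job is handed in; nothing more can be done
None
```

The filter box is open and I handed the job in after about 10 s of the 40 s allowed; no verdict is reported.

**What I did:** I swung the hand round inside the lamp and pressed the black tab to its stop with closed fingertips. The last press read 22 N with the tip at z ≈ 0.042 m and no further movement. I then pushed the cover's rear face along its guides by about 78 mm and backed the hand off.

**Last checks:**
- **Cover:** from the top view its origin is at about x = 32 mm in the box's frame, where over 22 mm is needed. It lies between its guides about 8 mm short of the stop, and I saw no tipping in the side view. The filter and the rim around its opening are fully visible.
- **Tab:** the side view showed it staying down after the press. It is now under the cover, so I did not see it again.
- **Other things:** comparing top views before and after shows no change at the terminal box, calculator, mouse, tan arch model or tub. In the last picture the arm and its shadow hid the spot where the grey arch model stands, so I could not check it there. The hand never worked near it.
- **Hand:** it is clear at z ≈ 0.30 m, with under 1 N on the wrist.

**Disagreement:** the two cameras differed by roughly 5 to 10 mm on the tab's y position. I used a value between them, and the press worked there.

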